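# Sweep the spilt dishwasher tablets into the drawer and shut it

## Robot

A 7-joint arm with a two-finger parallel gripper is mounted at the origin on the work surface. World frame = base frame: x ahead of the robot, y to its left, z up, the work surface at z = 0. Lengths are in m, angles in rad, forces in N, time in s.
With the tool pointing down it reaches from about 0.4 to 0.875 m from the base axis. Payload 19.3 kg.
Tool frame: the origin (TCP) lies between the finger pads; the fingertips stand 17 mm ahead of it and the grasp point (between the pads) lies 2 mm behind it (bot.finger_overhang is the distance from the TCP to the fingertips, in m); z points along the fingers, y is the line along which they close (so a half turn about z gives the same grasp; the last joint's range is limited). The gripper opens to 85 mm and grips with 20 to 120 N. Pads are 22 mm wide; open, the fingers measure 114 mm over their backs; the gripper's body (76 mm by 85 mm) begins 54 mm behind the grasp point. The pads swing forward as they close: fully open they stand 13 mm farther back than shut.
Start: joints at [-1.306, 0.521, -0.036, 1.599, 0.021, 1.021, -0.113], TCP at [0.205, 0.59, 0.248] pointing down, gripper open.
Joint ranges: [-2.91, 2.91], [-0.3, 2.13], [-1.5, 1.42], [0.17, 2.43], [-1.26, 4.41], [0.16, 1.93], [-2.52, 2.52]. Speed limits (rad/s): [1.89, 1.89, 2.39, 2.39, 3.01, 3.01, 3.01].

## Interface

Orientations are given as [roll, pitch, yaw] about the fixed x, y, z axes, in that order (R = Rz(yaw) Ry(pitch) Rx(roll)).
In Python, from workcell import observe, grab_frame, bot gives the robot as it stands.
- The arm moves only by the shell command python3 -m crank 'ROWS' [FORCE]. ROWS is a JSON object of lists of equal length, an entry for each row: "linear": the shift along the world's x, y, z each as a share of 0.25 m, from -1 to 1, a list of three; "delta_rot": the turn, a rotation vector about the world's x, y, z each as a share of 30 degrees, from -1 to 1, a list of three; "fingers": the opening, from -1 (shut) to 1 (fully open). In form: {"linear": [[dx, dy, dz], ...], "delta_rot": [[rx, ry, rz], ...], "fingers": [fingers, ...]}. A call has 1 to 5 rows; each row is the pose to reach, as a shift and turn from the pose commanded when the call began; what a row does not reach only later rows make up. A row lasts 1/10 s, in which the tool goes at most 50 mm and 8.59 degrees, less where a joint would pass 70% of its speed; a pose out of reach is approached as far as the arm can. A call with a number of a shift or a turn outside -1 to 1 is refused whole. A call with a gripper value outside its range is refused whole. The fingers move at their own pace and stop on an object; FORCE is the grip in N (left out, the last holds). Time passes only in rows, so rows that repeat a pose let the fingers close. It gives the time, the measured TCP pose, the force, the opening and the grip force at its end, in the units of the state.
- observe(): the state, without advancing time (a new reading comes with each control period).
- grab_frame(name): name is "scene" or "side" or "wrist"; returns a dict with "image" (480x640x3 uint8, red, green, blue), "mtx" (3x3 intrinsics, pixels), "xyz" and "orientation" of the camera in the world. Camera axes: x right, y down, z forward; pixel columns grow to the right and rows downward; lengths in m; the calibration is good to about 2 mm. A picture is of the moment at which its call begins. There is no depth.
- bot.job_done(): hands the job in; it is judged then, once.
The state is a dict: "clock": time; "qpos": joint angles; "qd": joint speeds; "joint_efforts": joint torques, N m; "position": TCP position; "tool_rot": TCP orientation; "force": force on the tool from outside, world axes, zero at the start; "moment": the same for the moment, N m; "grip_width": finger opening in m; "finger_force": force on a finger pad.
Only numpy, scipy, OpenCV 4.12 (cv2) and the standard library are available. Lean on these libraries where they do the work, as an engineer would, in place of code of your own. Each camera call takes 0.05 s, during which the arm holds its last target. There are 200 camera calls.

## Task

With the fingers, sweep the three spilt dishwasher tablets forward off the front edge of the bamboo shelf so that they drop into the open drawer below, without picking any of them up. Then push the drawer fully shut. Leave the vase, the caddy, the pot holder and the spoon rest standing where they are.

Things in the scene. Friction and masses are not known exactly. Their poses are not given: they have to be found in the camera images.
- shelf_edge (a point): bamboo slatted shelf, fixed, 310 mm deep, 620 mm wide, flat; its narrow gaps run front to back and do not catch things. This point: on its top (75 mm above the cupboard floor), middle of the straight front edge, nearest the robot; no lip there. x axis: level, from this edge back over the shelf; y: along the edge, to the left as seen from the robot; z up
- drawer (a joint): how far the drawer of the white plastic unit (260 mm wide, under the shelf, its front flush with the shelf's front edge) is out, in m: 0 fully shut, 0.135 at its stop. It starts 0.085 to 0.11 out, slides along the x axis of shelf_edge (out towards the robot), needs about 2 N and stays where it is left
- drawer_in (a point): centre of the inner floor of the teal plastic drawer (floor 8 mm above the cupboard floor); axes as shelf_edge. Inside 160 mm front to back, 220 mm wide, side walls 37 mm high and 5 mm thick; the front panel is 8 mm thick, 260 mm wide, its top 54 mm above the cupboard floor. The part in front of the shelf's edge is open from above
- drawer_pull (a point): middle of the outer face of the white block-shaped pull on the drawer front: 80 mm wide, 30 mm high (14 to 44 mm above the cupboard floor), standing 14 mm out from the panel; axes as shelf_edge. With the drawer shut this point is 22 mm in front of the shelf's edge and 46 mm below its top
- tab1_mid (a point): spilt dishwasher tablet, hard block 38 x 28 x 16 mm, white below, blue above, with a red dome 4.5 mm proud of its top, 14 to 28 g, lying flat at any yaw on the shelf; this point is the middle of the block (8 mm above the shelf top at the start). It slides when pushed and tips off the front edge once its middle is past the edge
- tab2_mid (a point): spilt dishwasher tablet, hard block 38 x 28 x 16 mm, white below, blue above, with a red dome 4.5 mm proud of its top, 14 to 28 g, lying flat at any yaw on the shelf; this point is the middle of the block (8 mm above the shelf top at the start). It slides when pushed and tips off the front edge once its middle is past the edge
- tab3_mid (a point): spilt dishwasher tablet, hard block 38 x 28 x 16 mm, white below, blue above, with a red dome 4.5 mm proud of its top, 14 to 28 g, lying flat at any yaw on the shelf; this point is the middle of the block (8 mm above the shelf top at the start). It slides when pushed and tips off the front edge once its middle is past the edge
- vase: green glass vase, 150 mm tall, 74 mm across, standing on one side of the shelf; origin at the centre of its underside; leave alone
- caddy: stainless wire dish rack caddy, 100 x 100 x 123 mm, standing on the other side of the shelf; origin at the centre of its underside; leave alone
- pot_holder: black silicone pot holder, 105 x 105 x 9 mm, lying flat at the back of the shelf; origin at the centre of its underside; leave alone
- spoon_rest: round wooden spoon rest, 100 mm across, 20 mm high with a small stub at its side, at the back of the shelf; origin at the centre of its underside; leave alone
Not all that is in view belongs to the job. Leave any yellow look-alike of the part that bears tab2_mid alone. Leave any pink look-alike of the part that bears tab1_mid alone.

How it is judged:
On the way, in this order (a step that is already met when the one before it is completed fails the run):
1. all three tablets lie in the drawer while it is still open (x of tab1_mid in the frame of drawer_in between -0.085 and 0.085 m and y of tab1_mid in the frame of drawer_in between -0.115 and 0.115 m and z of tab1_mid in the frame of drawer_in between 0 and 0.048 m and x of tab2_mid in the frame of drawer_in between -0.085 and 0.085 m and y of tab2_mid in the frame of drawer_in between -0.115 and 0.115 m and z of tab2_mid in the frame of drawer_in between 0 and 0.048 m and x of tab3_mid in the frame of drawer_in between -0.085 and 0.085 m and y of tab3_mid in the frame of drawer_in between -0.115 and 0.115 m and z of tab3_mid in the frame of drawer_in between 0 and 0.048 m and value of joint drawer above 0.03 m), for 0.2 s.
2. the drawer is pushed fully shut (value of joint drawer below 0.008 m), for 0.2 s.
At the end, for the whole second after the job is handed in: All three tablets lie inside the drawer, the drawer is shut to within 8 mm, and the vase, caddy, pot holder and spoon rest are upright and within 30 mm of where they stood (x of tab1_mid in the frame of drawer_in between -0.085 and 0.085 m and y of tab1_mid in the frame of drawer_in between -0.115 and 0.115 m and z of tab1_mid in the frame of drawer_in between 0 and 0.048 m and x of tab2_mid in the frame of drawer_in between -0.085 and 0.085 m and y of tab2_mid in the frame of drawer_in between -0.115 and 0.115 m and z of tab2_mid in the frame of drawer_in between 0 and 0.048 m and x of tab3_mid in the frame of drawer_in between -0.085 and 0.085 m and y of tab3_mid in the frame of drawer_in between -0.115 and 0.115 m and z of tab3_mid in the frame of drawer_in between 0 and 0.048 m and value of joint drawer below 0.008 m and distance of each of vase, caddy, pot_holder, spoon_rest from where it was at the start of the episode below 0.03 m and angle between each of vase, caddy, pot_holder, spoon_rest's own z axis and vertical below 0.25 rad); the robot touches nothing.
It fails at once if the vase or the caddy is shoved more than 30 mm from its place or tipped (distance of any of vase, caddy from where it was at the start of the episode above 0.03 m or angle between any of vase, caddy's own z axis and vertical above 0.25 rad).
It fails at once if the pot holder or the spoon rest is shoved more than 30 mm from its place or tipped (distance of any of pot_holder, spoon_rest from where it was at the start of the episode above 0.03 m or angle between any of pot_holder, spoon_rest's own z axis and vertical above 0.25 rad).
It fails at once if a tablet is picked up (its middle more than 50 mm above the shelf top) (z of any of tab1_mid, tab2_mid, tab3_mid in the frame of shelf_edge above 0.05 m).
It fails at once if a tablet is carried out over the drawer (its middle more than 55 mm out from the shelf's front edge while still above shelf level) instead of being swept off the edge ((x of tab1_mid in the frame of shelf_edge below -0.055 m and z of tab1_mid in the frame of shelf_edge above 0.004 m) or (x of tab2_mid in the frame of shelf_edge below -0.055 m and z of tab2_mid in the frame of shelf_edge above 0.004 m) or (x of tab3_mid in the frame of shelf_edge below -0.055 m and z of tab3_mid in the frame of shelf_edge above 0.004 m)).
It also fails if it takes over 58 s, if anything falls off the work surface, if the arm or the gripper's body presses on something with over 40 N, if the wrist force passes 120 N, or if a joint passes its speed limit or range.

## Working session

There is one attempt and no reset: what is moved stays moved. The work goes in short steps, Python scripts to look and compute and a shell command to move; the robot and the scene stay as the last step left them, time stands still between calls to the robot, and variables do not carry over. Pictures are saved under pics/ and viewed, at most 10 in all, crops included, and the job is handed in when it is done.

```bash
ls; mkdir -p pics; python3 - <<'E'
from workcell import observe, grab_frame, bot
import cv2,numpy as np
s=observe();print(s['clock'],s['position'],s['tool_rot'],s['grip_width'])
for n in("scene","side"):
    f=grab_frame(n);cv2.imwrite(f"pics/{n}0.png",f["image"][:,:,::-1]);print(n,f["mtx"],f["xyz"],f["orientation"])
E
```

```text
pics
0.0 [0.20529874 0.58998818 0.24773301] [-3.14045812e+00  7.01984295e-05  2.80674002e+00] 0.08575966981696184
scene [[443.86654357   0.         315.03060171]
 [  0.         443.86654357 247.45272785]
 [  0.           0.           1.        ]] [0.87426213 0.52064854 0.75377417] [-2.47139243 -0.00688546  2.61873309]
side [[433.84540675   0.         317.29050008]
 [  0.         433.84540675 240.30783596]
 [  0.           0.           1.        ]] [ 0.36091646 -0.52185683  0.79605032] [-2.4517202  -0.00597643 -0.37887117]
```

View pics/scene0.png

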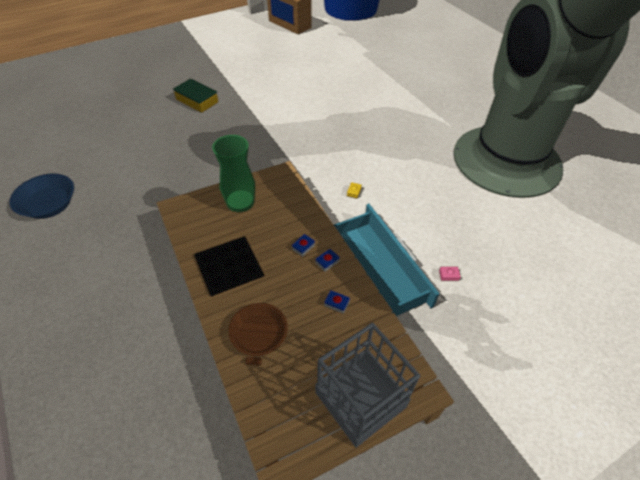

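View pics/side0.png

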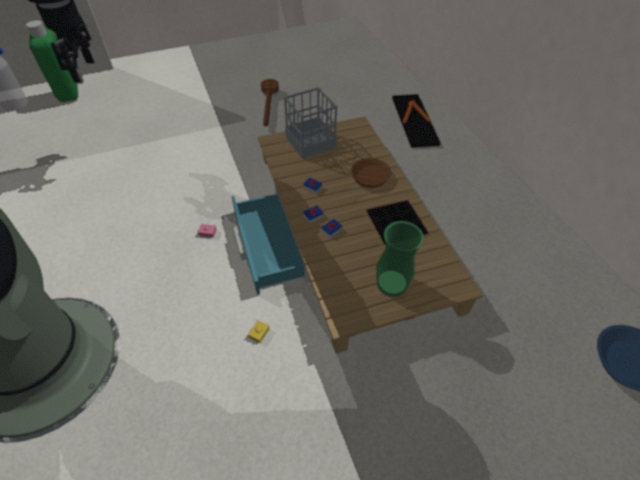

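The scene view shows the shelf's front corners at (288,163) and (452,402). The three blue tablets are at about (304,244), (328,259) and (337,300), and the teal drawer is around (385,260). The side view shows the front corners at (338,335) and (260,135).

```bash
cat > h.py <<'E'
import cv2,numpy as np
from workcell import observe, grab_frame, bot
from scipy.spatial.transform import Rotation as R
def ray(f,p,z):
    d=R.from_euler('xyz',f["orientation"]).as_matrix()@np.linalg.solve(f["mtx"],[p[0],p[1],1]);c=np.array(f["xyz"])
    return (c+d*(z-c[2])/d[2])
def blobs(f,lo,hi,amin=15):
    hsv=cv2.cvtColor(f["image"],cv2.COLOR_RGB2HSV)
    m=cv2.inRange(hsv,np.array(lo),np.array(hi))
    n,_,st,ce=cv2.connectedComponentsWithStats(m)
    return [(ce[i],st[i]) for i in range(1,n) if st[i][4]>=amin],m
BLUE=((108,150,60),(135,255,255)); TEAL=((85,90,40),(104,255,255))
E
python3 - <<'E'
from h import *
np.set_printoptions(precision=4,suppress=True)
C={"scene":[(288,163),(452,402),(160,204),(258,478)],"side":[(338,335),(260,135),(478,297),(365,118)]}
for n in C:
    f=grab_frame(n)
    print(n,[ray(f,p,.075)[:2] for p in C[n]])
    m=cv2.inRange(cv2.cvtColor(f["image"],cv2.COLOR_RGB2HSV),np.array(BLUE[0]),np.array(BLUE[1]))
    m=cv2.morphologyEx(m,cv2.MORPH_CLOSE,np.ones((7,7)))
    cs,_=cv2.findContours(m,cv2.RETR_EXTERNAL,cv2.CHAIN_APPROX_NONE)
    for c in cs:
        if cv2.contourArea(c)>40:
            q=np.array([ray(f,p[0],.089)[:2]*1000 for p in c],np.float32); r=cv2.minAreaRect(q);print(c.mean(0)[0],np.round(r[0],1),np.round(r[1],0),r[2])
    t,_=blobs(f,*TEAL,200); print([ (x[0],x[1]) for x in t])
E
```

```text
scene [array([ 0.5319, -0.1882]), array([0.57  , 0.4225]), array([ 0.8273, -0.2061]), array([0.8729, 0.3699])]
[336.6491 300.193 ] [633.2 186.5] [27. 35.] 34.71000671386719
[326.9545 258.3182] [600.2  99.9] [36. 27.] 10.04435920715332
[302.8864 243.4091] [622.4  46.1] [37. 27.] 19.975074768066406
[351.3643   7.5504] [  -3.2 -750.9] [140. 173.] 60.99652099609375
[282.2029   9.9275] [ 204.  -854.1] [165.  64.] 64.29232025146484
[(array([387.0785, 262.1932]), array([ 335,  204,  104,  111, 4829], dtype=int32))]
side [array([ 0.5373, -0.1928]), array([0.5774, 0.427 ]), array([ 0.8237, -0.2183]), array([0.8747, 0.3945])]
[331.5385 226.6154] [623.7  43.1] [35. 26.] 19.19084358215332
[312.8974 212.4103] [601.7  97.2] [35. 26.] 7.094629764556885
[312.5135 183.973 ] [634.1 183.5] [25. 34.] 36.540279388427734
[(array([267.883 , 240.9062]), array([ 233,  195,   71,   96, 4137], dtype=int32))]
```

```bash
cat >> h.py <<'E'
E0=np.array([.554,.117]);a=-.064;X=np.array([np.cos(a),np.sin(a)]);Y=np.array([-np.sin(a),np.cos(a)])
def sh(w): d=np.asarray(w)[:2]-E0; return np.round(1000*np.array([d@X,d@Y]),0)
E
python3 - <<'E'
from h import *
P={"scene":{"vasebase":((240,203),.078),"ph1":((194,251),.084),"ph2":((247,237),.084),"ph3":((264,268),.084),"ph4":((213,294),.084),"spoonR":((287,322),.095),"spoonB":((263,354),.095),"cad":((317,378),.085),"cadtopFar":((373,325),.198),"cadtopL":((318,372),.198),"cadtopR":((418,375),.198),"pan1":((369,206),.054),"pan2":((438,293),.054)},
"side":{"vasetop":((403,240),.22),"vasebase":((392,285),.078),"ph1":((367,210),.084),"ph2":((405,202),.084),"pan1":((233,196),.054),"pan2":((258,290),.054),"pull1":((233,215),.044),"pull2":((243,258),.044),"cadL":((286,145),.08),"cadB":((305,157),.08),"cadR":((337,150),.08),"spoonL":((352,172),.095)}}
for n in P:
    f=grab_frame(n)
    for k,(p,z) in P[n].items(): print(n,k,sh(ray(f,p,z)))
for w in [(633.7,185),(601,98.5),(623,44.6)]: print(sh(np.array(w)/1000))
E
```

```text
scene vasebase [ 142. -231.]
scene ph1 [ 266. -144.]
scene ph2 [ 163. -132.]
scene ph3 [161. -48.]
scene ph4 [264. -35.]
scene spoonR [171.  79.]
scene spoonB [229. 115.]
scene cad [167. 184.]
scene cadtopFar [ 84. 190.]
scene cadtopL [184. 218.]
scene cadtopR [ 69. 279.]
scene pan1 [-113. -124.]
scene pan2 [-114.  126.]
side vasetop [ 140. -243.]
side vasebase [ 141. -242.]
side ph1 [169. -42.]
side ph2 [262. -46.]
side pan1 [-109.  125.]
side pan2 [-113. -156.]
side pull1 [-121.   73.]
side pull2 [-124.  -59.]
side cadL [ 57. 242.]
side cadB [ 90. 181.]
side cadR [177. 183.]
side spoonL [177.  76.]
[75. 73.]
[ 48. -15.]
[ 73. -68.]
```

The drawer is out about 0.104 m. In shelf-frame mm, the tablets are at (75,73), (48,-15) and (73,-68). The obstacles are clear of straight sweeps.

```bash
python3 -m crank '{"linear":[[0.6,-0.66,0],[0.6,-0.66,0],[0.6,-0.66,0],[0.6,-0.66,0],[0.6,-0.66,0]],"delta_rot":[[0,0,0.516],[0,0,0.516],[0,0,0.516],[0,0,0.516],[0,0,0.516]],"fingers":[-1,-1,-1,-1,-1]}' 20
python3 -m crank '{"linear":[[0.6,-0.66,0],[0.6,-0.66,0],[0.6,-0.66,0],[0.6,-0.66,0],[0.6,-0.66,0]],"delta_rot":[[0,0,0],[0,0,0],[0,0,0],[0,0,0],[0,0,0]],"fingers":[-1,-1,-1,-1,-1]}'
python3 -m crank '{"linear":[[0.55,-0.66,0],[0.55,-0.66,0],[0.55,-0.66,0],[0.55,-0.66,0],[0.55,-0.66,0]],"delta_rot":[[0,0,0],[0,0,0],[0,0,0],[0,0,0],[0,0,0]],"fingers":[-1,-1,-1,-1,-1]}'
```

```text
clock: 0.8
position: [0.3585, 0.4215, 0.2485]
tool_rot: [-3.141, 0.001, 3.073]
force: [0.2, 0.6, -0.5]
grip_width: 0.0124
finger_force: 0.0
clock: 1.3
position: [0.5081, 0.2561, 0.2484]
tool_rot: [-3.14, 0.001, 3.072]
force: [-0.5, 1.0, -0.1]
grip_width: -0.0001
finger_force: 0.0
clock: 1.8
position: [0.6452, 0.0896, 0.248]
tool_rot: [-3.139, 0.001, 3.071]
force: [-0.1, 0.4, 0.2]
grip_width: 0.0
finger_force: 0.0
```

```bash
python3 -m crank '{"linear":[[0,0.028,-0.2],[0,0.028,-0.4],[0,0.028,-0.47],[0,0.028,-0.47],[0,0.028,-0.47]],"delta_rot":[[0,0,0],[0,0,0],[0,0,0],[0,0,0],[0,0,0]],"fingers":[-1,-1,-1,-1,-1]}'
python3 - <<'E'
from h import *
print(sh(observe()["position"]))
a=grab_frame("side")["image"][100:340,180:500];b=grab_frame("wrist")["image"]
cv2.imwrite("pics/a.png",np.hstack([cv2.resize(a,(440,330)),cv2.resize(b,(360,330))])[:,:,::-1])
E
```

```text
clock: 2.3
position: [0.6432, 0.1026, 0.1316]
tool_rot: [3.141, 0.001, 3.077]
force: [-1.0, 0.5, 0.8]
grip_width: 0.0001
finger_force: 0.0
[90. -9.]
```

View pics/a.png

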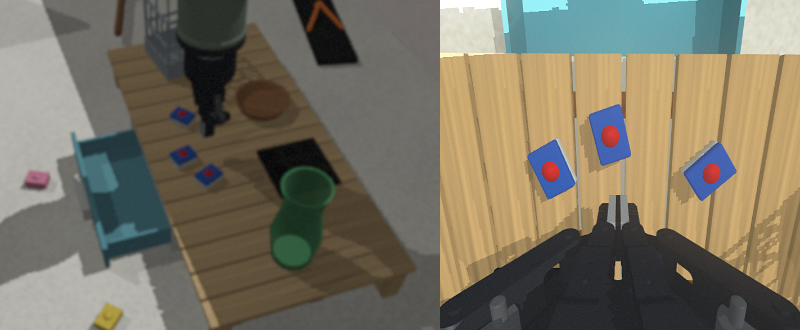

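The wrist view shows the fingers at (618,205) behind the middle tablet at (608,135), with the other two well to either side, as measured. I'll open the fingers a little for a stable two-point push.

```bash
python3 -m crank '{"linear":[[0,-0.024,-0.06],[0,-0.024,-0.12],[0,-0.024,-0.135],[0,-0.024,-0.135]],"delta_rot":[[0,0,0],[0,0,0],[0,0,0],[0,0,0]],"fingers":[-0.62,-0.62,-0.62,-0.62]}'
python3 -m crank '{"linear":[[-0.04,0.002,0],[-0.08,0.004,0],[-0.12,0.006,0],[-0.16,0.008,0],[-0.2,0.01,0]],"delta_rot":[[0,0,0],[0,0,0],[0,0,0],[0,0,0],[0,0,0]],"fingers":[-0.62,-0.62,-0.62,-0.62,-0.62]}'
python3 -m crank '{"linear":[[-0.03,0.002,0],[-0.06,0.004,0],[-0.09,0.006,0],[-0.12,0.008,0],[-0.12,0.008,0]],"delta_rot":[[0,0,0],[0,0,0],[0,0,0],[0,0,0],[0,0,0]],"fingers":[-0.62,-0.62,-0.62,-0.62,-0.62]}'
python3 - <<'E'
from h import *
print(sh(observe()["position"]))
a=grab_frame("side")["image"][100:340,180:500];b=grab_frame("wrist")["image"]
cv2.imwrite("pics/b.png",np.hstack([cv2.resize(a,(440,330)),cv2.resize(b,(360,330))])[:,:,::-1])
E
```

```text
clock: 2.8
position: [0.6424, 0.0963, 0.0961]
tool_rot: [-3.141, -0.001, 3.077]
force: [0.3, 0.1, 0.4]
grip_width: 0.016
finger_force: 0.0
clock: 3.3
position: [0.592, 0.0989, 0.0974]
tool_rot: [3.141, 0.0, 3.077]
force: [0.4, -0.2, 0.8]
grip_width: 0.016
finger_force: 0.1
clock: 3.8
position: [0.5619, 0.1009, 0.097]
tool_rot: [-3.141, -0.001, 3.077]
force: [-0.1, 0.3, -0.0]
grip_width: 0.0161
finger_force: 0.0
[  9. -16.]
```

View pics/b.png

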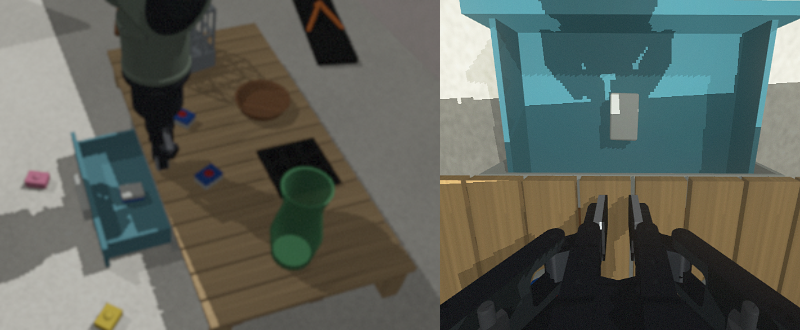

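The middle tablet lies on the drawer floor at wrist pixel (624,117). Next is the vase-side one.

```bash
python3 -m crank '{"linear":[[0,0,0.16],[0.14,-0.08,0.16],[0.28,-0.16,0.16],[0.41,-0.235,0.16],[0.41,-0.235,0.16]],"delta_rot":[[0,0,0],[0,0,0],[0,0,0],[0,0,0],[0,0,0]],"fingers":[-0.62,-0.62,-0.62,-0.62,-0.62]}'
python3 -m crank '{"linear":[[0,0,-0.08],[0,0,-0.16],[0,0,-0.16]],"delta_rot":[[0,0,0],[0,0,0],[0,0,0]],"fingers":[-0.62,-0.62,-0.62]}'
python3 -m crank '{"linear":[[-0.05,0.003,0],[-0.1,0.006,0],[-0.15,0.009,0],[-0.2,0.012,0],[-0.25,0.015,0]],"delta_rot":[[0,0,0],[0,0,0],[0,0,0],[0,0,0],[0,0,0]],"fingers":[-0.62,-0.62,-0.62,-0.62,-0.62]}'
python3 -m crank '{"linear":[[-0.05,0.003,0],[-0.1,0.006,0],[-0.15,0.009,0],[-0.177,0.012,0],[-0.177,0.012,0]],"delta_rot":[[0,0,0],[0,0,0],[0,0,0],[0,0,0],[0,0,0]],"fingers":[-0.62,-0.62,-0.62,-0.62,-0.62]}'
python3 - <<'E'
from h import *
print(sh(observe()["position"]))
a=grab_frame("side")["image"][100:340,180:500];b=grab_frame("wrist")["image"]
cv2.imwrite("pics/c.png",np.hstack([cv2.resize(a,(440,330)),cv2.resize(b,(360,330))])[:,:,::-1])
E
```

```text
clock: 4.4
position: [0.6686, 0.0382, 0.1367]
tool_rot: [-3.14, 0.002, 3.073]
force: [-1.1, 0.3, 0.3]
grip_width: 0.0163
finger_force: 0.0
clock: 4.7
position: [0.6639, 0.0421, 0.0945]
tool_rot: [-3.141, -0.004, 3.077]
force: [-1.0, 0.1, -0.5]
grip_width: 0.016
finger_force: 0.0
clock: 5.2
position: [0.6028, 0.046, 0.0981]
tool_rot: [3.141, 0.001, 3.077]
force: [0.7, 0.4, -0.7]
grip_width: 0.0162
finger_force: 0.0
clock: 5.7
position: [0.5585, 0.049, 0.0978]
tool_rot: [3.141, 0.0, 3.077]
force: [0.5, -1.0, 0.6]
grip_width: 0.016
finger_force: 0.0
[  9. -68.]
```

View pics/c.png

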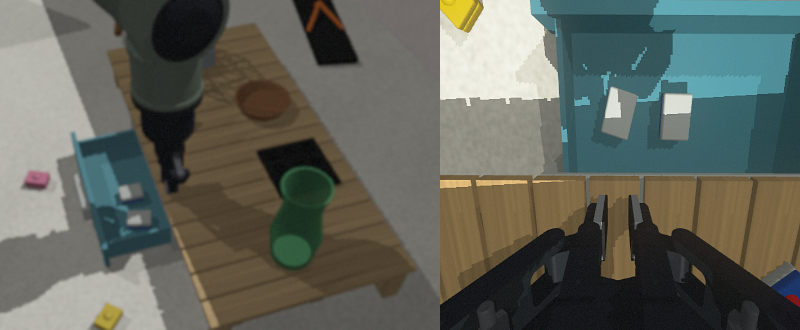

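Two tablets are in the drawer, at wrist pixels (619,112) and (676,117). Now the third.

```bash
python3 -m crank '{"linear":[[0,0,0.16],[0.12,0.135,0.16],[0.24,0.27,0.16],[0.36,0.4,0.16],[0.467,0.535,0.16]],"delta_rot":[[0,0,0],[0,0,0],[0,0,0],[0,0,0],[0,0,0]],"fingers":[-0.62,-0.62,-0.62,-0.62,-0.62]}'
python3 -m crank '{"linear":[[0,0,0],[0,0,-0.08],[0,0,-0.16],[0,0,-0.16]],"delta_rot":[[0,0,0],[0,0,0],[0,0,0],[0,0,0]],"fingers":[-0.62,-0.62,-0.62,-0.62]}'
python3 -m crank '{"linear":[[-0.05,0.003,0],[-0.1,0.006,0],[-0.15,0.009,0],[-0.2,0.012,0],[-0.25,0.015,0]],"delta_rot":[[0,0,0],[0,0,0],[0,0,0],[0,0,0],[0,0,0]],"fingers":[-0.62,-0.62,-0.62,-0.62,-0.62]}'
python3 -m crank '{"linear":[[-0.05,0.003,0],[-0.1,0.006,0],[-0.15,0.009,0],[-0.185,0.012,0],[-0.185,0.012,0]],"delta_rot":[[0,0,0],[0,0,0],[0,0,0],[0,0,0],[0,0,0]],"fingers":[-0.62,-0.62,-0.62,-0.62,-0.62]}'
python3 - <<'E'
from h import *
print(sh(observe()["position"]))
a=grab_frame("side")["image"][100:340,180:500];b=grab_frame("wrist")["image"]
cv2.imwrite("pics/d.png",np.hstack([cv2.resize(a,(440,330)),cv2.resize(b,(360,330))])[:,:,::-1])
E
```

```text
clock: 6.3
position: [0.6771, 0.1837, 0.1373]
tool_rot: [3.142, 0.001, 3.076]
force: [0.5, -1.4, 0.1]
grip_width: 0.0163
finger_force: 0.0
clock: 6.7
position: [0.6743, 0.182, 0.0945]
tool_rot: [-3.14, -0.004, 3.077]
force: [-0.9, 0.5, 0.2]
grip_width: 0.0162
finger_force: 0.0
clock: 7.2
position: [0.6131, 0.1862, 0.0982]
tool_rot: [3.141, 0.001, 3.077]
force: [0.6, -0.1, 0.3]
grip_width: 0.0162
finger_force: 0.0
clock: 7.7
position: [0.5663, 0.1896, 0.0978]
tool_rot: [3.141, 0.0, 3.077]
force: [0.5, 0.4, 0.0]
grip_width: 0.0165
finger_force: 0.0
[ 8. 73.]
```

View pics/d.png

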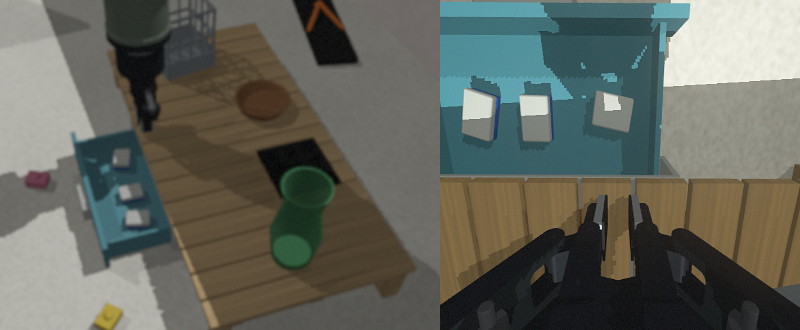

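All three tablets lie in the drawer, at wrist pixels (480,115), (536,117) and (612,110). Next I'll move in front of the pull.

```bash
python3 -m crank '{"linear":[[-0.1,0,0.16],[-0.28,-0.1,0.16],[-0.46,-0.2,0.16],[-0.6,-0.24,0.16],[-0.677,-0.241,0.16]],"delta_rot":[[0,0,0],[0,0,0],[0,0,0],[0,0,0],[0,0,0]],"fingers":[-0.62,-0.62,-0.62,-0.62,-0.62]}'
python3 -m crank '{"linear":[[0,0,0],[0,0,0]],"delta_rot":[[0,0,0],[0,0,0]],"fingers":[-1,-1]}'
python3 - <<'E'
from h import *
print(sh(observe()["position"]))
f=grab_frame("side");g=grab_frame("scene")
print("pink",sh(ray(f,(207,231),.015)),sh(ray(g,(450,273),.015)))
a=f["image"][100:340,150:470];b=grab_frame("wrist")["image"]
cv2.imwrite("pics/e.png",np.hstack([cv2.resize(a,(440,330)),cv2.resize(b,(360,330))])[:,:,::-1])
E
```

```text
clock: 8.3
position: [0.3953, 0.1272, 0.1373]
tool_rot: [-3.141, -0.001, 3.075]
force: [1.1, 0.3, 0.2]
grip_width: 0.016
finger_force: 0.0
clock: 8.5
position: [0.3985, 0.1294, 0.1374]
tool_rot: [3.141, 0.001, 3.077]
force: [0.6, 0.5, -0.2]
grip_width: 0.0003
finger_force: 0.0
[-156.    2.]
pink [-188.   68.] [-188.   80.]
```

View pics/e.png

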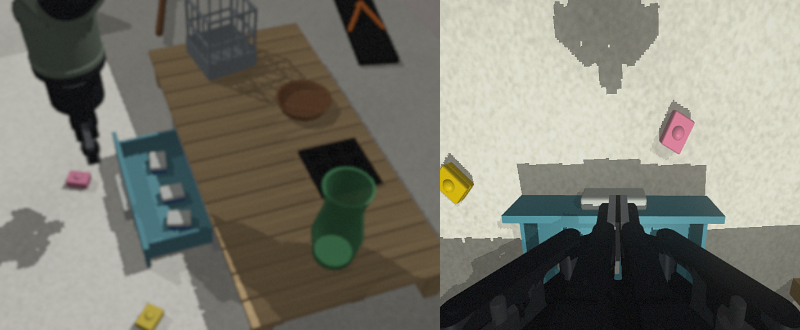

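```bash
python3 - <<'E'
from h import *
f=grab_frame("wrist")
print("pull outer",sh(ray(f,(309,275),.044)),"panel ends",sh(ray(f,(110,313),.054)),sh(ray(f,(506,315),.054)))
E
```

```text
pull outer [-140.   -2.] panel ends [-117. -131.] [-116.  127.]
```

```bash
python3 -m crank '{"linear":[[-0.04,0,0],[-0.04,0,-0.15],[-0.04,0,-0.3],[-0.04,0,-0.38],[-0.04,0,-0.38]],"delta_rot":[[0,0,0],[0,0,0],[0,0,0],[0,0,0],[0,0,0]],"fingers":[-1,-1,-1,-1,-1]}'
python3 -m crank '{"linear":[[0.04,-0.002,0],[0.08,-0.005,0],[0.12,-0.008,0],[0.16,-0.01,0],[0.2,-0.012,0]],"delta_rot":[[0,0,0],[0,0,0],[0,0,0],[0,0,0],[0,0,0]],"fingers":[-1,-1,-1,-1,-1]}'
python3 -m crank '{"linear":[[0.04,-0.002,0],[0.08,-0.005,0],[0.12,-0.008,0],[0.16,-0.01,0],[0.2,-0.013,0]],"delta_rot":[[0,0,0],[0,0,0],[0,0,0],[0,0,0],[0,0,0]],"fingers":[-1,-1,-1,-1,-1]}'
```

```text
clock: 9.2
position: [0.3857, 0.1285, 0.0401]
tool_rot: [-3.139, -0.004, 3.077]
force: [0.9, -0.6, 0.8]
grip_width: 0.0002
finger_force: 0.0
clock: 9.7
position: [0.4385, 0.1259, 0.0425]
tool_rot: [3.141, 0.001, 3.077]
force: [-3.0, 0.3, 1.9]
grip_width: -0.0001
finger_force: 0.9
clock: 10.2
position: [0.4881, 0.1227, 0.042]
tool_rot: [-3.141, -0.0, 3.077]
force: [-2.8, -0.2, 0.7]
grip_width: -0.0005
finger_force: 0.9
```

```bash
python3 -m crank '{"linear":[[0.03,-0.002,0],[0.06,-0.004,0],[0.09,-0.006,0],[0.1,-0.006,0],[0.1,-0.006,0]],"delta_rot":[[0,0,0],[0,0,0],[0,0,0],[0,0,0],[0,0,0]],"fingers":[-1,-1,-1,-1,-1]}'
python3 -m crank '{"linear":[[0.01,0,0],[0.02,-0.001,0],[0.02,-0.001,0]],"delta_rot":[[0,0,0],[0,0,0],[0,0,0]],"fingers":[-1,-1,-1]}'
```

```text
clock: 10.7
position: [0.5128, 0.1213, 0.042]
tool_rot: [3.141, 0.0, 3.077]
force: [-0.6, -0.5, -0.9]
grip_width: -0.0002
finger_force: 0.0
clock: 11.0
position: [0.5142, 0.1213, 0.0417]
tool_rot: [-3.14, -0.006, 3.078]
force: [-19.4, 1.6, 12.3]
grip_width: -0.0002
finger_force: 9.6
```

```bash
python3 - <<'E'
from h import *
f=grab_frame("side");s=observe();print(sh(s["position"]),s["force"])
cv2.imwrite("pics/f.png",cv2.resize(f["image"][120:360,180:420],(560,560))[:,:,::-1])
E
```

```text
[-40.   2.] [-18.21089622   2.38500213  12.07300726]
```

View pics/f.png

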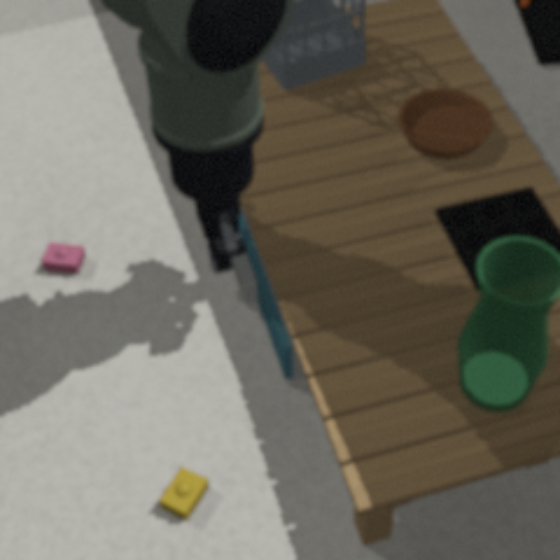

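The drawer looks shut or nearly so (panel line from (245,215) to (290,375)), with an 18 N stop felt. I'll back off and measure the panel against the shelf edge.

```bash
python3 -m crank '{"linear":[[-0.1,0.006,0],[-0.2,0.012,0.0],[-0.28,0.018,0.1],[-0.28,0.018,0.3],[-0.28,0.018,0.4]],"delta_rot":[[0,0,0],[0,0,0],[0,0,0],[0,0,0],[0,0,0]],"fingers":[-1,-1,-1,-1,-1]}'
python3 - <<'E'
from h import *
f=grab_frame("scene");g=grab_frame("wrist");h=grab_frame("side")
a=cv2.resize(f["image"][170:350,300:460],(400,450));b=cv2.resize(g["image"],(400,450))
cv2.imwrite("pics/g.png",np.hstack([a,b])[:,:,::-1])
for n,im in(("scene",f),("side",h)):
  m=cv2.inRange(cv2.cvtColor(im["image"],cv2.COLOR_RGB2HSV),np.array(TEAL[0]),np.array(TEAL[1]))
  ys,xs=np.nonzero(m[150:350,200:460]);p=np.c_[xs+200,ys+150]
  q=np.array([sh(ray(im,t,.054)) for t in p]);q=q[np.abs(q[:,1])<135]
  print(n,len(q),np.percentile(q[:,0],[2,25,50,75,98]))
E
```

```text
clock: 11.55
position: [0.4475, 0.1259, 0.1449]
tool_rot: [3.141, 0.002, 3.078]
force: [1.0, 0.7, -1.1]
grip_width: -0.0001
finger_force: 0.0Traceback (most recent call last):
  File "<stdin>", line 8, in <module>
IndexError: too many indices for array: array is 1-dimensional, but 2 were indexed
```

View pics/g.png

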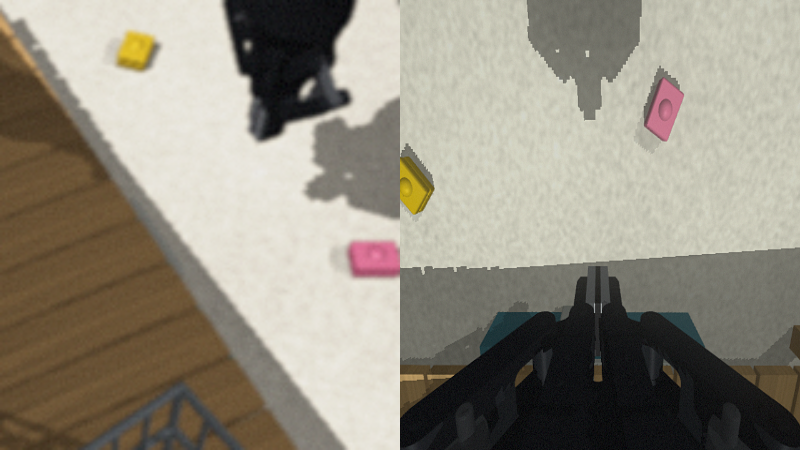

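```bash
python3 - <<'E'
from h import *
g=grab_frame("side")
hsv=cv2.cvtColor(g["image"],cv2.COLOR_RGB2HSV)
m=cv2.inRange(hsv,np.array((80,60,15)),np.array((108,255,255)));m[:180]=0;m[300:]=0;m[:,:270]=0;m[:,330:]=0
ys,xs=np.nonzero(m)
print(len(ys),xs.min(),xs.max(),ys.min(),ys.max())
rows=range(225,280,6)
def pr(x,y,z):
    w=np.r_[E0+x*X+y*Y,z];c=R.from_euler('xyz',g["orientation"]).as_matrix().T@(w-np.array(g["xyz"]));u=g["mtx"]@c;return np.round(u[:2]/u[2],1)
for q in(0,.01,.02): print(q,"far top/bot",pr(-.008-q,.13,.054),pr(-.008-q,.13,.004),"near",pr(-.008-q,-.13,.054),pr(-.008-q,-.13,.004))
print("edge",pr(0,.13,.075),pr(0,-.13,.075))
for r in rows:
    x=xs[ys==r]
    if len(x): print(r,x.min(),x.max(), sh(ray(g,(x.min(),r),.004)),sh(ray(g,(x.max()+.5,r),.054)))
E
```

```text
491 273 304 188 281
0 far top/bot [273.1 185.9] [274.5 200.2] near [303.7 267.1] [304.1 280.5]
0.01 far top/bot [269.2 186.7] [270.7 201.1] near [299.1 268.3] [299.7 281.6]
0.02 far top/bot [265.2 187.6] [266.9 201.9] near [294.6 269.5] [295.4 282.8]
edge [275.7 178.9] [307.2 260.2]
225 285 288 [-5. 40.] [-7. -6.]
231 287 290 [-5. 20.] [ -7. -25.]
237 289 292 [-6.  0.] [ -8. -43.]
243 291 295 [ -6. -19.] [ -6. -62.]
249 291 297 [-11. -36.] [ -7. -79.]
255 293 299 [-12. -55.] [ -7. -96.]
261 296 301 [-10. -73.] [  -8. -113.]
267 298 303 [-10. -91.] [  -8. -130.]
273 300 304 [ -11. -108.] [ -11. -145.]
279 302 304 [ -11. -125.] [ -15. -160.]
```

```bash
python3 - <<'E'
from h import *
np.set_printoptions(precision=1,suppress=True)
for n,rows in(("side",(245,255,262,290,300,310)),("scene",(200,215,230,300,320))):
    g=grab_frame(n);print(n)
    for r in rows:
        lo=int((285 if n=="side" else 300)+ (0 if n=="side" else (r-200)*.69)+(max(0,r-262)*.38 if n=="side" else 0))
        print(r,lo,[tuple(int(v) for v in p) for p in g["image"][r,lo:lo+30:1]] if r in(262,300,215) else "", [sh(ray(g,(c,r),.075)).astype(int)[0] for c in (lo,lo+10,lo+20,lo+29)])
E
```

```text
side
245 285  [np.int64(-33), np.int64(-13), np.int64(8), np.int64(26)]
255 285  [np.int64(-40), np.int64(-20), np.int64(0), np.int64(18)]
262 285 [(109, 108, 104), (109, 107, 104), (109, 110, 104), (111, 110, 106), (113, 113, 108), (113, 113, 108), (113, 112, 107), (113, 112, 107), (111, 111, 106), (96, 99, 96), (65, 75, 76), (39, 57, 60), (29, 50, 54), (34, 52, 58), (34, 58, 62), (33, 55, 63), (33, 57, 60), (45, 58, 61), (70, 70, 64), (91, 79, 63), (97, 81, 60), (85, 70, 51), (71, 60, 42), (72, 59, 44), (71, 60, 43), (71, 59, 42), (72, 60, 46), (71, 60, 43), (72, 60, 42), (73, 61, 44)] [np.int64(-45), np.int64(-25), np.int64(-6), np.int64(12)]
290 295  [np.int64(-45), np.int64(-26), np.int64(-7), np.int64(10)]
300 299 [(107, 106, 101), (108, 107, 102), (108, 107, 101), (109, 108, 103), (106, 106, 101), (108, 107, 101), (110, 109, 103), (108, 107, 102), (109, 108, 103), (108, 107, 102), (108, 106, 102), (107, 105, 101), (108, 108, 102), (108, 106, 101), (108, 106, 102), (109, 109, 104), (113, 112, 107), (111, 110, 105), (107, 105, 99), (102, 95, 84), (113, 97, 74), (136, 116, 85), (
[... 821 characters left out ...]
4(-15), np.int64(-31)]
230 320  [np.int64(22), np.int64(4), np.int64(-14), np.int64(-30)]
300 369 [(105, 82, 55), (106, 83, 56), (114, 88, 59), (102, 76, 50), (102, 80, 48), (109, 83, 55), (103, 80, 51), (106, 79, 52), (107, 84, 56), (107, 85, 55), (101, 77, 47), (106, 86, 55), (102, 78, 47), (103, 78, 52), (101, 81, 51), (107, 90, 68), (115, 101, 85), (126, 118, 109), (130, 127, 119), (129, 124, 117), (131, 126, 117), (125, 120, 114), (122, 120, 111), (122, 119, 112), (124, 122, 113), (124, 123, 112), (124, 123, 113), (125, 120, 115), (126, 122, 113), (130, 125, 117)] [np.int64(18), np.int64(2), np.int64(-14), np.int64(-29)]
320 382  [np.int64(18), np.int64(3), np.int64(-13), np.int64(-27)]
```

The evidence agrees that the drawer is shut. The side view puts the panel about 6 mm in front of the shelf edge, against 8 mm expected when fully shut. No teal is visible from above, and the push ended at a hard stop. The arm is clear, so I'll hand in.

```bash
python3 -c "
from workcell import bot
print(bot.job_done())"
```

```text
the job is handed in; nothing more can be done
None
```

I swept all three tablets off the shelf edge into the open drawer, pushed the drawer shut against its stop, and handed the job in at about 12 s; the vase, caddy, pot holder and spoon rest were not touched, and no verdict was returned.

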